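# Take the handpiece from its stand and hold it ready over the cast

### The job

Draw the dental handpiece up out of the block stand it is standing in and hold it ready for trimming: slanted like a pen, about half-way between upright and level (45 degrees) with the bur end lower, and the bur tip about 3 cm above the middle of the free-standing plaster dental cast without touching it. Leave the cast and the tools in the other stands where they are. The program finishes while the robot is still holding the handpiece there, steady in the air.

Things in the scene. Friction and masses are not known exactly. Their poses are not given: they have to be found in the camera images.
- handpiece_mid (a point): Middle of the dental handpiece (pale round rod, 188 mm long, 0.14 kg, thin bur at one end, dark cap at the other), on its axis; +y runs along it to the bur tip. It starts upright, bur down, this point 103 mm and the cap end 197 mm above the surface. Diameter: 22 mm at y = -45 mm (grip there or near, 40 N), 18 at -68, 13 from -72 to -94 (cap), 20 at -13, 18 at +33, thin from +60 on.
- handpiece_tip (a point): Tip of the handpiece's bur, on its axis, 94 mm from its middle. Axes as handpiece_mid. About 9 mm above the surface while the handpiece stands in its stand.
- handpiece_stand: The stand the handpiece is in: a fixed bare-metal block 44 x 44 mm on a dark 64 x 64 x 8 mm foot, 92 mm high in all, one upright square bore 22.6 mm wide from the top. Origin on the surface under the bore, z up. A 90 mm straight lift clears it. Two equal blocks stand near, in any order, 100 mm or more between centres: one holds a thick marker pen, one a thin wax carver.
- cast: The free-standing plaster dental cast (one jaw with teeth on a round base), 66 x 70 x 47 mm, loose, 0.19 kg. Origin at the centre of its underside, z up; its teeth reach 44 to 47 mm above the origin.
- marker: Thick marker pen, 17 mm thick and 135 mm long, standing in its own block; its top is about 156 mm above the work surface. The frame's y axis runs along it, pointing down. To be left alone.
- carver: Thin wax carver, 9 mm thick and 140 mm long, standing in its own block; its top is about 160 mm above the work surface. The frame's y axis runs along it, pointing down. To be left alone.

How it is judged:
On the way:
1. the handpiece is drawn clear of its stand, its tip above the stand's rim, held by the fingers (height (world z) of handpiece_tip above 0.094 m and contact force between the fingers and handpiece above 1 N), for 0.1 s.
At the end, for the whole second after the job is handed in: The fingers alone hold the handpiece, still (under 30 mm/s, 0.2 rad/s); its axis is 25 to 65 degrees from vertical, bur end lower; the bur tip is within 25 mm of the cast's centre seen from above and 55 to 107 mm above its underside (8 to 60 mm above the teeth); the cast stands untouched (contact force between the fingers and handpiece above 1 N and angle between handpiece_mid's own y axis and vertical between 2.01 and 2.71 rad and horizontal distance between handpiece_tip and cast below 0.025 m and z of handpiece_tip in the frame of cast between 0.055 and 0.107 m and angle between cast's own z axis and vertical below 0.1 rad and contact force between handpiece and cast below 0.1 N and contact force between handpiece and handpiece_stand below 0.1 N and contact force between handpiece and marker below 0.1 N and contact force between handpiece and carver below 0.1 N and linear speed of handpiece below 0.03 m/s and angular speed of handpiece below 0.2 rad/s); the arm keeps its last pose, push and grip.
It fails at once if the cast is pushed more than 15 mm (distance of cast from where it was at the start of the episode above 0.015 m).
It fails at once if the handpiece is pressed on the cast (contact force between handpiece and cast above 2 N).
It fails at once if the marker pen is disturbed in its stand (distance of marker from where it was at the start of the episode above 0.03 m).
It fails at once if the wax carver is disturbed in its stand (distance of carver from where it was at the start of the episode above 0.03 m).
It also fails if it takes over 32 s, if anything falls off the work surface, if the arm or the gripper's body presses on something with over 40 N, if the wrist force passes 120 N, or if a joint passes its speed limit or range.

### The arm

A 7-joint arm with a two-finger parallel gripper is mounted at the origin on a cart in front of the work surface, level with it; the furniture and walls round the work are solid. World frame = base frame: x ahead of the robot, y to its left, z up, the work surface at z = 0. Lengths are in m, angles in rad, forces in N, time in s.
With the tool pointing down it reaches from about 0.425 to 0.825 m from the base axis. Payload 3.6 kg.
Tool frame: the origin (TCP) lies between the finger pads; the fingertips stand 22 mm ahead of it and the grasp point (between the pads) lies 3 mm ahead of it; z points along the fingers, y is the line along which they close (so a half turn about z gives the same grasp; the last joint's range is limited). The gripper opens to 93 mm and grips with 3 to 60 N. Pads are 15 mm wide; open, the fingers measure 128 mm over their backs; the gripper's body (75 mm by 188 mm) begins 65 mm behind the grasp point.
Start: joints at [1.308, 0.615, -0.013, 1.423, 0.008, 1.103, -0.04], TCP at [0.152, -0.632, 0.241] pointing down, gripper open.
Joint ranges: [-3.12, 3.12], [-0.3, 2.06], [-1.34, 1.32], [0.26, 2.42], [-1.36, 4.5], [0.01, 1.98], [-2.84, 2.84]. Speed limits (rad/s): [2.79, 2.79, 3.14, 3.14, 3.14, 3.14, 3.14].

### API

Orientations are given as a rotation vector (axis times angle).
In Python, from cell import get_state, viewer, ctrl gives the robot as it stands.
- The arm moves only by the tool play_rows, never from a script. Its argument "increments" is a list of rows, each a list of 7 numbers: the opening in per cent of the stroke, from 0 (shut) to 100 (fully open), then the shift along the world's x, y, z in m, then the turn, a rotation vector about the world's x, y, z in degrees. A call has 1 to 8 rows; each row shifts and turns the commanded pose from where the row before left it; what a row does not reach is not made up. A row lasts 1/10 s, in which the tool goes at most 50 mm and 8.59 degrees, less where a joint would pass 70% of its speed; a pose out of reach is approached as far as the arm can. A call is refused whole if a number of a shift passes 0.05 or a number of a turn 8.59, either way. A call with a gripper value outside its range is refused whole. The fingers move at their own pace and stop on an object; the grip force is fixed at half the most. Time passes only in rows, so rows that do not move let the fingers close. It gives the time, the measured TCP pose, the force, the opening and the grip force at its end, in the units of the state.
- get_state(): the state, without advancing time (a new reading comes with each control period).
- viewer.get_image(name): name is "scene" or "top" or "wrist"; returns the picture (384x512x3 uint8, blue, green, red); there is no depth.
- viewer.get_calibration(name): a dict with "intrinsics" (3x3 intrinsics, pixels), "rvec" (rotation vector, rad) and "tvec" (3), from world to camera coordinates, as OpenCV has them. Camera axes: x right, y down, z forward; pixel columns grow to the right and rows downward; lengths in m; the calibration is good to about 2 mm. A picture is of the moment at which its call begins: read the wrist's pose just before it. get_calibration takes no time and is no camera call; for the wrist camera it gives the pose at the moment of the call.
- ctrl.hand_in(): hands the job in; it is judged then, once.
The state is a dict: "time_s": time; "q": joint angles; "joint_velocities": joint speeds; "joint_efforts": joint torques, N m; "eef_pos": TCP position; "orientation": TCP orientation; "contact_force": force on the tool from outside, world axes, zero at the start; "wrist_torque": the same for the moment, N m; "gripper_width": finger opening in m; "gripper_force": force on a finger pad.
Only numpy, scipy, OpenCV 4.12 (cv2) and the standard library are available. Lean on these libraries where they do the work, as an engineer would, in place of code of your own. Each camera call takes 0.05 s, during which the arm holds its last target. There are 200 camera calls.

## Working session

There is one attempt and no reset: what is moved stays moved. The work goes in short steps, Python scripts to look and compute and a tool call to move; the robot and the scene stay as the last step left them, time stands still between calls to the robot, and variables do not carry over. Pictures are saved under pics/ and viewed, at most 10 in all, crops included, and the job is handed in when it is done.

Besides the shell and the picture viewer there is one more tool, called after "Emit:" by a JSON object that holds its "name" and its "arguments". play_rows: Moves the arm, as the interface text tells. Its arguments: {"type":"object","properties":{"increments":{"type":"array","items":{"type":"array","items":{"type":"number"}}}},"required":["increments"]}

```bash
mkdir -p pics
cat > h.py <<'E'
import numpy as np, cv2
from cell import get_state, viewer, ctrl
def ray(n,u,v,c=None):
    c=c or viewer.get_calibration(n)
    K=np.array(c["intrinsics"],float);R=cv2.Rodrigues(np.array(c["rvec"],float))[0];t=np.array(c["tvec"],float).ravel()
    d=R.T@np.linalg.solve(K,[u,v,1.]); return -R.T@t,d
def atz(n,u,v,z,c=None):
    o,d=ray(n,u,v,c); return o+d*(z-o[2])/d[2]
def proj(n,p,c=None):
    c=c or viewer.get_calibration(n)
    return cv2.projectPoints(np.array([p],float),np.array(c["rvec"],float),np.array(c["tvec"],float),np.array(c["intrinsics"],float),None)[0].ravel()
E
python3 - <<'E'
from h import *
s=get_state();print(s)
for n in("scene","top","wrist"):
    cv2.imwrite(f"pics/{n}0.png",viewer.get_image(n)); c=viewer.get_calibration(n); o,d=ray(n,256,192);print(n,o,d)
E
```

```text
{'time_s': 0.0, 'q': array([ 1.30848089,  0.61590003, -0.01262588,  1.42491279,  0.00811603,
        1.10339121, -0.04040186]), 'joint_velocities': array([ 0.00189106, -0.00059478,  0.0011116 , -0.00142754,  0.00015531,
       -0.00127096, -0.00050321]), 'joint_efforts': array([-1.00617643e-03, -4.58941019e+01,  2.09027384e-01, -1.65743065e+01,
       -6.09598914e-02,  2.05031532e-02,  2.44418152e-04]), 'eef_pos': array([ 0.15169964, -0.63128508,  0.23948894]), 'orientation': array([-3.11724588e+00, -3.69386184e-01,  5.44305628e-04]), 'contact_force': array([ 0.59497773, -0.05998994,  0.35178084]), 'wrist_torque': array([0.03419981, 0.00477176, 0.03989391]), 'gripper_force': 0.0, 'gripper_width': 0.09283394991718698}
scene [-0.18510881  0.53091611  0.63118804] [ 0.7599431  -0.37650615 -0.52999038]
top [0.42859944 0.14465505 1.07583256] [ 0.15132176  0.00992828 -0.98848352]
wrist [ 0.22752223 -0.61375544  0.38315277] [-0.27243913 -0.06591601 -0.95991569]
```

View pics/scene0.png

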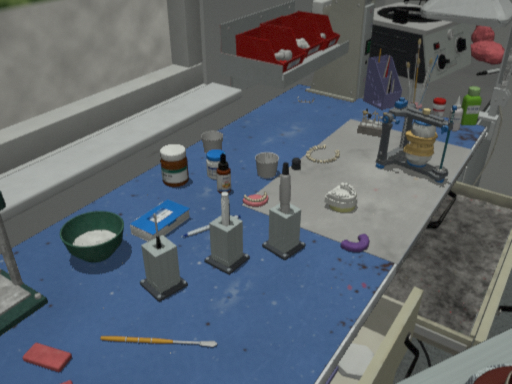

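View pics/top0.png

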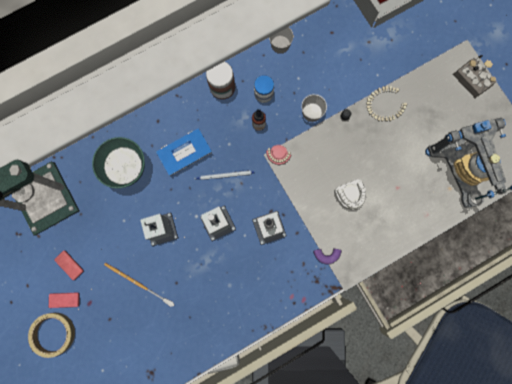

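The scene picture shows three blocks: the carver at (162,270), a pale rod at (226,240) and a thicker tall rod at (285,225). The cast is at (341,197). In the top view the blocks are at about (157,227), (216,221) and (268,226), with the cast at (350,195). I'll enlarge both to tell the rods apart.

Run:
```python
from h import *
a=cv2.imread("pics/scene0.png")[140:310,130:370]; b=cv2.imread("pics/top0.png")[165:255,130:380]
a=cv2.resize(a,None,fx=2,fy=2,interpolation=2); b=cv2.resize(b,None,fx=3,fy=3,interpolation=2)
w=800;A=np.zeros((600,800,3),np.uint8);A[:330,:480]=a[:330];A[330:,:750]=b
cv2.imwrite("pics/c.png",A)
for p in [(157,227),(216,221),(268,226)]:
    q=atz("top",*p,.092);print(q,[proj("scene",[q[0],q[1],z]) for z in(.156,.197)])
q=atz("top",350,195,.03);print(q,np.hypot(*q[:2]),proj("scene",q))
```

```text
[0.50347092 0.3678493  0.092     ] [array([160.72647918, 214.01893362]), array([158.24908398, 193.31670908])]
[0.5161094  0.24091906 0.092     ] [array([227.31640594, 192.85622948]), array([226.6813697 , 173.00833279])]
[0.50504203 0.12875206 0.092     ] [array([285.00374897, 181.73764975]), array([285.78951966, 162.38429811])]
[ 0.58113991 -0.06231811  0.03      ] 0.5844716774496216 [340.60588157 195.20337444]
```

View pics/c.png

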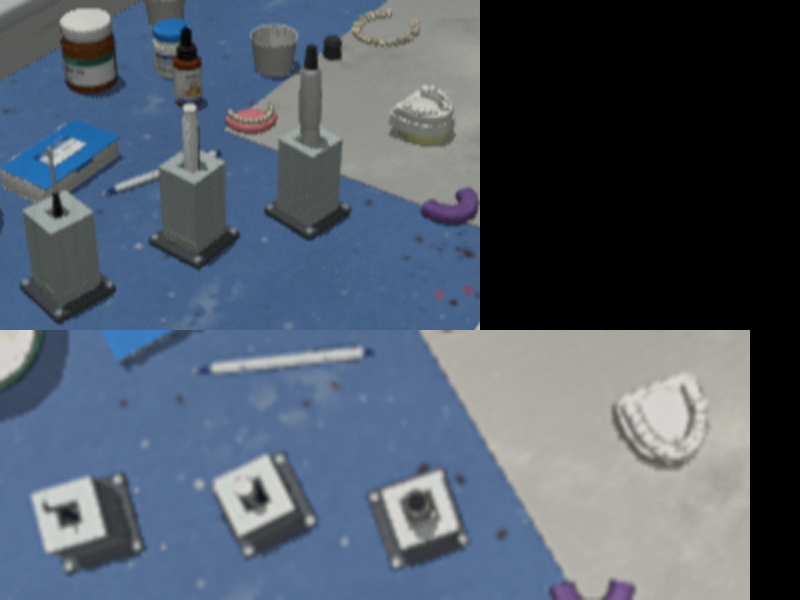

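The tall, thick rod with the dark cap in the right-hand block is the handpiece: its cap top at scene px (285.5,163.5) fits 197 mm. The white rod in the middle block is the marker and the left one is the carver. The cast arch centre is near top px (351,196). I'll set off, with the hand turning as the base swings.

Run:
```python
from h import *
print(atz("top",269.3,221.7,.197),atz("top",270.3,225.7,.092),atz("scene",285.5,163.5,.197))
```

```text
[0.5051669  0.12790348 0.197     ] [0.5056765  0.12379333 0.092     ] [0.50158082 0.1312804  0.197     ]
```

Emit:
{"name": "play_rows", "arguments": {"increments": [[100,0.045,0.03,0.01,0,0,8],[100,0.04,0.03,0.01,0,0,8],[100,0.04,0.03,0.01,0,0,8],[100,0.035,0.035,0.01,0,0,8],[100,0.03,0.04,0.01,0,0,8],[100,0.02,0.045,0,0,0,8],[100,0.015,0.045,0,0,0,8],[100,0.015,0.045,0,0,0,8]]}}

```text
time_s: 0.95
eef_pos: [0.3857, -0.3349, 0.2889]
orientation: [-2.444, -1.974, 0.0]
contact_force: [0.6, -0.1, -0.0]
gripper_width: 0.0931
gripper_force: 0.0
```

Emit:
{"name": "play_rows", "arguments": {"increments": [[100,0.015,0.045,0,0,0,8],[100,0.015,0.045,0,0,0,8],[100,0.01,0.045,0,0,0,8],[100,0.01,0.045,0,0,0,2],[100,0.01,0.045,0,0,0,0],[100,0.005,0.045,0,0,0,0],[100,0,0.045,0,0,0,0],[100,0,0.045,0,0,0,0]]}}

```text
time_s: 1.75
eef_pos: [0.45, 0.0246, 0.289]
orientation: [-1.945, -2.467, 0.0]
contact_force: [0.9, -0.4, -0.2]
gripper_width: 0.0934
gripper_force: 0.0
```

Emit:
{"name": "play_rows", "arguments": {"increments": [[100,0,0.045,0,0,0,0],[100,0,0.045,0,0,0,0],[100,0,0,0,0,0,0]]}}

```text
time_s: 2.05
eef_pos: [0.449, 0.1206, 0.2897]
orientation: [-1.927, -2.478, -0.007]
contact_force: [0.0, -0.8, 0.9]
gripper_width: 0.0931
gripper_force: 0.0
```

Run:
```python
from h import *
s=get_state();print(s["eef_pos"],s["orientation"],s["q"])
c=viewer.get_calibration("wrist");im=viewer.get_image("wrist");cv2.imwrite("pics/w1.png",im)
from scipy.spatial.transform import Rotation as R
print(R.from_rotvec(s["orientation"]).as_matrix())
for p in([.504,.1285,.197],[.505,.126,.092],[.504,.127,.148]):print(proj("wrist",p,c))
print(proj("wrist",s["eef_pos"],c))
np.save("c1.npy",c,allow_pickle=True)
```

```text
[0.44897316 0.12063895 0.28966407] [-1.9272903  -2.47779707 -0.0070374 ] [ 0.16686352  0.32642538 -0.63339538  1.84708239  0.21749299  1.03571811
 -0.30387968]
[[-2.46099747e-01  9.69244186e-01  7.88668993e-04]
 [ 9.69233029e-01  2.46092792e-01  5.06688321e-03]
 [ 4.71696134e-03  2.01136272e-03 -9.99986852e-01]]
[327.11069317 210.96493805]
[306.56905918 181.22583265]
[315.18349032 194.77606705]
[255.64793494 262.17003203]
```

View pics/w1.png

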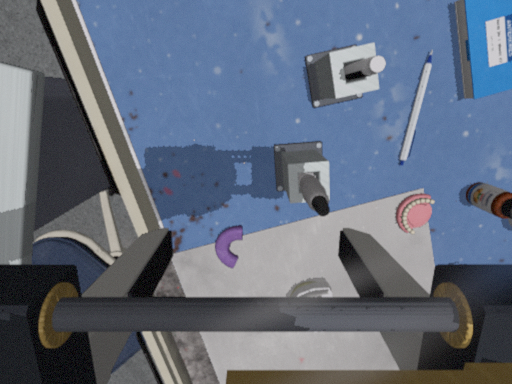

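The wrist picture shows the handpiece cap end at (320,206), the block's top face centred near (308,182), the marker at (375,65) clear to the side, and the cast near (312,288).

Run:
```python
from h import *
c=np.load("c1.npy",allow_pickle=True).item()
print(atz("wrist",320,205,.197,c),atz("wrist",308,182,.092,c),atz("wrist",312,184,.13,c))
print(atz("top",351,196,.04),atz("scene",341,193,.04),proj("wrist",[.581,-.062,.045],c))
print(ray("wrist",256,192,c))
```

```text
[0.49724349 0.13178152 0.197     ] [0.50675348 0.12555071 0.092     ] [0.50250591 0.13233262 0.13      ]
[ 0.57736074 -0.06255567  0.04      ] [ 0.57569848 -0.05851489  0.04      ] [314.93269917 312.9689032 ]
(array([0.42977958, 0.19513066, 0.43342124]), array([ 0.07058887, -0.26563119, -0.96149021]))
```

Emit:
{"name": "play_rows", "arguments": {"increments": [[100,0.027,0.004,0,0,0,0],[100,0.027,0.004,0,0,0,0],[100,0,0,-0.03,0,0,0],[100,0,0,-0.035,0,0,0],[100,0,0,-0.035,0,0,0],[100,0,0,-0.03,0,0,0],[100,0,0,-0.015,0,0,0],[100,0,0,0,0,0,0]]}}

```text
time_s: 2.9
eef_pos: [0.5029, 0.1182, 0.1416]
orientation: [-1.946, -2.463, 0.009]
contact_force: [0.2, -0.1, -0.5]
gripper_width: 0.093
gripper_force: 0.0
```

Run:
```python
from h import *
s=get_state();print(s["eef_pos"],s["orientation"],s["q"])
c=viewer.get_calibration("wrist");a=viewer.get_image("wrist");b=viewer.get_image("scene")[100:292,150:406]
b=cv2.resize(b,(512,384),interpolation=2)
cv2.imwrite("pics/w2.png",np.vstack([cv2.resize(a,(400,300)),cv2.resize(b,(400,300))]))
print(proj("wrist",[.503,.129,.197],c),proj("wrist",s["eef_pos"],c))
```

```text
[0.50290584 0.11818598 0.14156324] [-1.94606757 -2.46266923  0.00928087] [ 0.06500382  0.58883695 -0.51211664  1.90795489  0.40882118  0.75595927
 -0.44620334]
[262.67338347 317.66208986] [255.62381377 262.19766703]
```

View pics/w2.png

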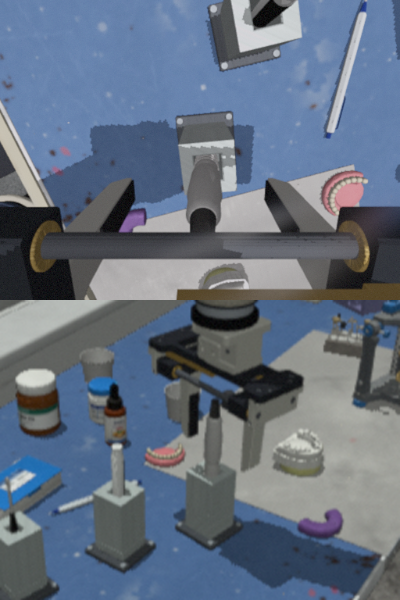

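The hand is centred on the rod across the fingers (rod at x≈203 between tips at 132 and 268). The TCP is about 10 mm short in y, so I'll shift it and close.

Emit:
{"name": "play_rows", "arguments": {"increments": [[100,-0.001,0.01,0.003,0,0,0],[100,0,0,0,0,0,0],[0,0,0,0,0,0,0],[0,0,0,0,0,0,0],[0,0,0,0,0,0,0],[0,0,0,0,0,0,0],[0,0,0,0,0,0,0],[0,0,0,0,0,0,0]]}}

```text
time_s: 3.8
eef_pos: [0.5033, 0.1309, 0.147]
orientation: [-1.945, -2.467, 0.0]
contact_force: [0.6, 0.1, -0.1]
gripper_width: 0.0498
gripper_force: 0.0
```

Emit:
{"name": "play_rows", "arguments": {"increments": [[0,0,0,0,0,0,0],[0,0,0,0,0,0,0],[0,0,0,0,0,0,0],[0,0,0,0,0,0,0]]}}

```text
time_s: 4.2
eef_pos: [0.5037, 0.1311, 0.1471]
orientation: [1.944, 2.467, 0.001]
contact_force: [0.4, 0.0, 0.0]
gripper_width: 0.0206
gripper_force: 30.0
```

Emit:
{"name": "play_rows", "arguments": {"increments": [[0,0,0,0.01,0,0,0],[0,0,0,0.015,0,0,0],[0,0,0,0.015,0,0,0],[0,0,0,0.015,0,0,0],[0,0,0,0.015,0,0,0],[0,0,0,0.015,0,0,0],[0,0,0,0.015,0,0,0],[0,0,0,0.01,0,0,0]]}}

```text
time_s: 5.0
eef_pos: [0.503, 0.1311, 0.2584]
orientation: [1.944, 2.467, 0.0]
contact_force: [0.0, 0.4, -1.8]
gripper_width: 0.0204
gripper_force: 30.0
```

Emit:
{"name": "play_rows", "arguments": {"increments": [[0,0,0,0.01,0,0,0],[0,0,0,0,0,0,0]]}}

```text
time_s: 5.2
eef_pos: [0.5037, 0.1313, 0.2683]
orientation: [1.944, 2.466, 0.003]
contact_force: [1.0, 1.1, -2.2]
gripper_width: 0.0204
gripper_force: 30.0
```

Run:
```python
from h import *
s=get_state();print(s["eef_pos"],s["orientation"],s["q"])
a=viewer.get_image("scene")[60:300,200:420]
cv2.imwrite("pics/s3.png",cv2.resize(a,(550,600),interpolation=2))
p=s["eef_pos"];print(proj("scene",p),proj("scene",p+[0,0,-.138]),proj("scene",p+[0,0,.05]))
```

```text
[0.50370003 0.13133978 0.26831917] [1.94395211 2.46637853 0.00277691] [ 0.11159282  0.43795682 -0.59831686  1.74454249  0.28046495  1.04317293
 -0.34916722]
[286.32953679 126.948859  ] [283.67534547 194.05978773] [287.40644777  99.71928624]
```

View pics/s3.png

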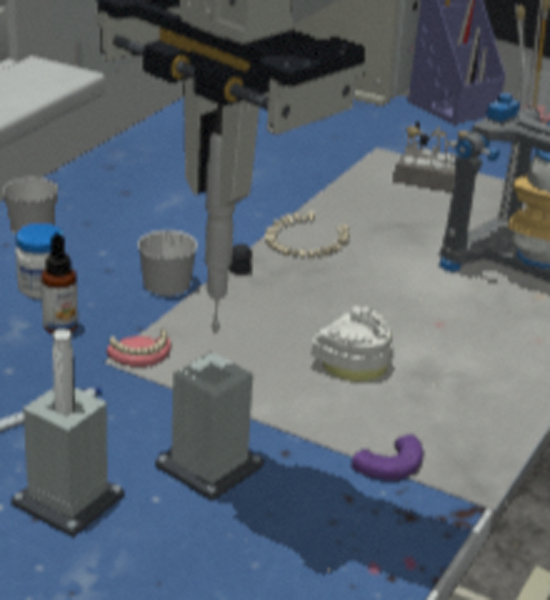

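The handpiece is clear of the block, bur tip at crop (216,330), about 138 mm below the TCP and vertical in the grip. Next I'll travel towards the cast while tilting forward.

Emit:
{"name": "play_rows", "arguments": {"increments": [[0,-0.001,-0.015,0,0,0,0],[0,-0.002,-0.03,0,1,-3.9,0],[0,-0.002,-0.03,0,1.5,-5.8,0],[0,-0.002,-0.03,0,1.5,-5.8,0],[0,-0.002,-0.03,0,1.5,-5.8,0],[0,-0.002,-0.03,0,1.5,-5.8,0],[0,-0.002,-0.03,0,1.5,-5.8,0],[0,0,-0.019,0,1.5,-5.9,0]]}}

```text
time_s: 6.05
eef_pos: [0.49, -0.079, 0.2665]
orientation: [1.628, 2.066, 0.744]
contact_force: [-0.0, -0.0, -3.3]
gripper_width: 0.0203
gripper_force: 30.0
```

Emit:
{"name": "play_rows", "arguments": {"increments": [[0,0,0,0,0,0,0],[0,0,0,0,0,0,0],[0,0,0,0,0,0,0]]}}

```text
time_s: 6.35
eef_pos: [0.4913, -0.0759, 0.2666]
orientation: [1.627, 2.072, 0.745]
contact_force: [0.4, 0.7, -0.5]
gripper_width: 0.0203
gripper_force: 30.0
```

```bash
cat > t.py <<'E'
from h import *
from scipy.spatial.transform import Rotation as R
import sys
s=get_state();p=s["eef_pos"];z=R.from_rotvec(s["orientation"]).as_matrix()[:,2];t=p+.138*z
print(p,z,np.degrees(np.arccos(-z[2])),"tip",t,s["q"])
n=sys.argv[1]
a=viewer.get_image("scene")[100:260,240:400];b=viewer.get_image("top")[140:260,280:400]
print(proj("scene",t),proj("top",t))
cv2.imwrite(n,np.hstack([cv2.resize(x,(400,400),interpolation=2) for x in(a,b)]))
E
python3 t.py pics/t1.png
```

```text
[ 0.49125543 -0.07594261  0.26659769] [ 0.60775813  0.1617461  -0.77747556] 38.969982018398284 tip [ 0.57512605 -0.05362165  0.15930607] [ 1.1228779   0.33496297 -1.03429535  2.27512551 -0.01252074  0.0650201
  0.45934814]
[344.6053596  145.71773151] [358.11265992 188.72373926]
```

View pics/t1.png

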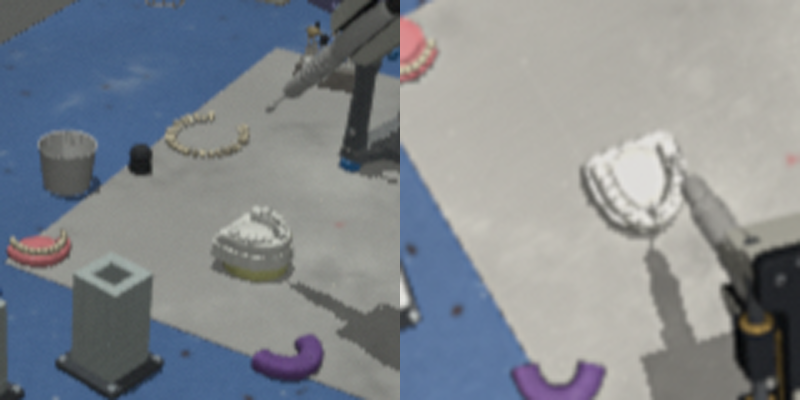

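The scene crop shows the bur tip at (267,110), i.e. px (346.8,144), which matches the computed tip (344.6,145.7) to about 2 px, in the air above the cast. Joint 6 is close to its lower limit, so I'll swing the slant sideways about the tip before lowering.

Emit:
{"name": "play_rows", "arguments": {"increments": [[0,0.004,-0.011,0,0,0,8],[0,0.005,-0.011,0,0,0,8],[0,0.006,-0.01,0,0,0,8],[0,0,0,0,0,0,0]]}}

```text
time_s: 6.85
eef_pos: [0.5096, -0.1125, 0.2659]
orientation: [1.206, 2.436, 0.879]
contact_force: [-0.2, 0.1, -1.5]
gripper_width: 0.0206
gripper_force: 30.0
```

```bash
python3 t.py pics/t2.png
```

```text
[ 0.50955206 -0.11253341  0.26593337] [ 0.49405213  0.39581253 -0.77410913] 39.27566730728548 tip [ 0.57773126 -0.05791128  0.15910631] [ 1.33903857  0.64137319 -1.28313293  2.05789836  0.179615    0.42155619
  0.77180253]
[345.56755549 144.90468703] [360.15750686 187.46888902]
```

Emit:
{"name": "play_rows", "arguments": {"increments": [[0,0,0,-0.015,0,0,0],[0,0,0,-0.015,0,0,0],[0,0,0,0,0,0,0]]}}

```text
time_s: 7.25
eef_pos: [0.5041, -0.1067, 0.235]
orientation: [1.199, 2.449, 0.87]
contact_force: [-0.2, 0.2, -1.9]
gripper_width: 0.0202
gripper_force: 30.0
```

```bash
python3 t.py pics/t3.png
```

```text
[ 0.50413731 -0.10665826  0.23502068] [ 0.4855699   0.39482579 -0.77995799] 38.7432708406062 tip [ 0.57114596 -0.0521723   0.12738648] [ 1.2920752   0.66116547 -1.22090959  2.10956521  0.20937576  0.34477031
  0.77042097]
[343.63697427 160.0347323 ] [354.28317183 193.00512417]
```

Emit:
{"name": "play_rows", "arguments": {"increments": [[0,0.002,-0.003,-0.015,0,0,0],[0,0.002,-0.003,-0.012,0,0,0],[0,0,-0.002,-0.008,0,0,0],[0,0,0,0,0,0,0],[0,0,0,0,0,0,0]]}}

```text
time_s: 7.85
eef_pos: [0.51, -0.1171, 0.2017]
orientation: [1.201, 2.441, 0.874]
contact_force: [0.1, 0.2, -1.4]
gripper_width: 0.0205
gripper_force: 30.0
```

```bash
python3 t.py pics/t4.png
```

```text
[ 0.51001358 -0.11713289  0.2016961 ] [ 0.49107818  0.39419412 -0.77682252] 39.02943826637418 tip [ 0.57778237 -0.0627341   0.09449459] [ 1.24935105  0.71267912 -1.14401947  2.12616357  0.25034785  0.27479598
  0.78206941]
[344.42727845 171.00245098] [355.97646741 192.23054126]
```

View pics/t4.png

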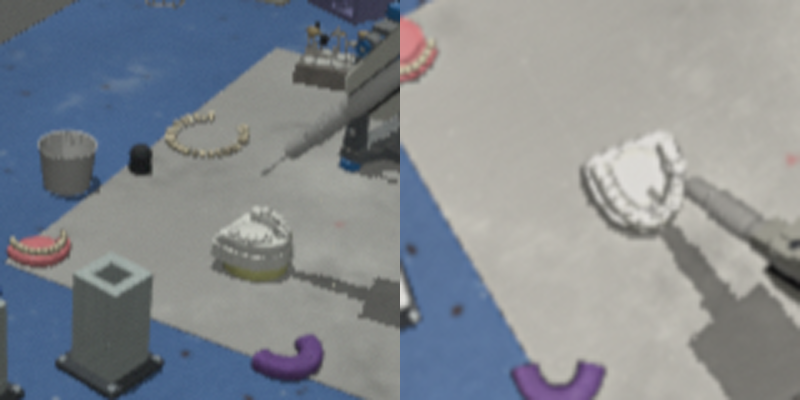

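The tip is at scene crop (264,174), i.e. px (345.6,169.6), against a computed (344.4,171.0). It lies over the cast's middle and is not touching. I'll lower it a little, let it settle and hand in.

Emit:
{"name": "play_rows", "arguments": {"increments": [[0,0,0,-0.007,0,0,0],[0,0,0,-0.006,0,0,0],[0,0,0,0,0,0,0],[0,0,0,0,0,0,0],[0,0,0,0,0,0,0],[0,0,0,0,0,0,0],[0,0,0,0,0,0,0],[0,0,0,0,0,0,0]]}}

```text
time_s: 8.75
eef_pos: [0.5099, -0.1174, 0.1885]
orientation: [1.201, 2.441, 0.873]
contact_force: [0.3, -0.3, -2.5]
gripper_width: 0.0207
gripper_force: 30.0
```

```bash
python3 t.py pics/t5.png; python3 -c "
from h import *
print(np.abs(get_state()['joint_velocities']).max())"
```

```text
[ 0.50993649 -0.11736541  0.18854084] [ 0.4910525   0.39385457 -0.77701095] 39.01229007329739 tip [ 0.57770173 -0.06301348  0.08131333] [ 1.2298167   0.72757789 -1.11357834  2.13946026  0.26385169  0.24222868
  0.78394326]
[343.96256904 176.20227745] [354.87010776 193.16934418]
0.001174834170854631
```

View pics/t5.png

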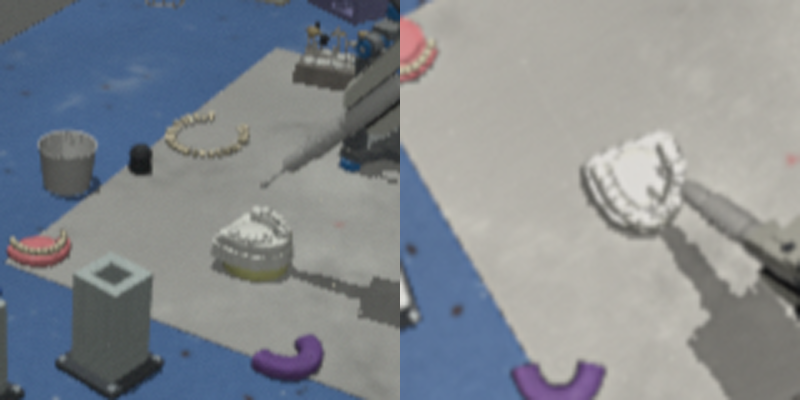

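The tip is at scene crop (264,186), i.e. px (345.6,174.4), about 34 mm above the teeth. The cast has not moved and the arm is still.

```bash
python3 -c "
from h import *
print(ctrl.hand_in())"
```

```text
the job is handed in; nothing more can be done
None
```

The job is handed in: by my measurements the arm is holding the handpiece still, slanted about 39° from vertical with the bur tip about 34 mm above the middle of the cast, and nothing else was moved (the hand-in gave no verdict back).

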